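Clip the ladle on the soup pot and close the slotted lid

TASK

Get the soup pot ready for the table: hang the ladle inside the pot by the sprung clip on its handle, anywhere clear of the pot's two side handles; push it down over the rolled rim until the clip snaps in under the rim, and press it firmly home, hard down on the rim, before you let go. Then put the lid on flat, with its slot around the ladle's handle. Do not use force enough to dent anything, do not shove the pot about, and leave the other things on the worktop alone.

Things in the scene. Friction and masses are not known exactly. Their poses are not given: they have to be found in the camera images.
- pot: Plain brushed-metal round pot, loose, 1.8 kg (slides at about 9 N sideways). Origin: centre of its underside, z up, all in mm. Inner wall upright at radius 70. The rim is rolled outward into a round bead: radius 70 to 78, top at z 110, underside at z 102. Two loop handles at +y and -y, z 80, out to y 105 and 34 either way along x: the clip does not fit there.
- pot_rim (a point): Centre of the pot's mouth, level with the top of the rim: 110 mm above the pot's origin.
- ladle: Plain brushed-metal ladle, 0.2 kg, standing on its flat-bottomed cup (diameter 56, height 42 mm), 148 tall. Origin: centre of the cup's underside, z up along the handle, +x towards handle and clip. The handle is an upright metal strap 14 wide (y), 4 thick; its outer face, x = 31, comes to lie against the inside of the pot's wall.
- ladle_grip (a point): Point to grasp, ladle frame (29.5, 0, 131): on the black grip at the top of the handle, 10 mm thick (x), 18 wide (y), from z 102 to 148.
- ladle_hook (a point): Ladle frame (35, 0, 94) mm: under the flat crown plate of the rim clip, a downward-open hook on the +x side of the strap, 14 wide. Fully home, this point is on top of the rim, 74 from the pot's axis and 110 above its origin, and the crown stops hard there. Press it down there with some 10 to 20 N; over 30 N is too hard.
- ladle_clip (a joint): Opening (rad) of the sprung leaf that bends over the crown's outer edge (x 48) and hangs to z 69 mm. Its bulge at z 84 leaves 5 to the strap; below, it flares to a mouth 12.5 wide at z 71. With the strap against the wall, pushed down with 5 to 10 N, it opens to about 0.25 over the bead, then snaps in under it and reads near 0, as at rest; only then does the crown land.
- lid: Plain brushed-metal round lid, diameter 158 mm, 0.28 kg, lying flat, handle up. Origin: centre of its underside, the edge of a locating skirt (radius 65, height 6) that drops into the pot's mouth, z up. The flange, underside z 6, lies on the rim when closed: origin then 104 above the pot's origin. It must pass over the ladle's handle, which stands 54 above the rim.
- lid_handle (a point): Lid frame (0, 0, 44) mm: centre of the lid's black bar handle, which lies along the lid's x, 70 long, 13 wide (y), 10 thick, on two posts 24 either side.
- lid_slot (a point): Lid frame (74, 0, 6) mm: middle of the open slot on the lid's +x side, cut from the edge in to radius 52, 27 wide at its inner end (21 at the tightest) and 40 at the edge. Lies at the ladle's hook when the lid is on.
- tin_tomato: Bystander: tall tin, 75 across, 110 high; origin at its underside. Not to be moved.
- garlic: Bystander: garlic bulb, 60 across, 58 high. Not to be moved.
- mug_tea: Bystander: two-tone mug, 88 across, 89 high. Not to be moved.
- salt_shaker: Bystander: salt shaker, 44 across, 90 high. Not to be moved.
- pepper_mill: Bystander: wooden pepper mill, 58 across, 170 high. Not to be moved.
- jar_coffee: Bystander: glass jar with a lid, 66 across, 88 high. Not to be moved.
There are look-alikes about, which are no part of the job. Leave any green look-alike of the ladle alone.

How it is judged:
By the outcome, as a careful person would: the job done as asked, in the order asked, and still so for the second after the job is handed in, with the robot touching nothing.
It also fails if it takes over 67 s, if anything falls off the work surface, if the arm or the gripper's body presses on something with over 40 N, if the wrist force passes 120 N, or if a joint passes its speed limit or range.

ROBOT

A 6-joint arm with a two-finger parallel gripper is mounted at the origin on a cart in front of the work surface, level with it; the furniture and walls round the work are solid. World frame = base frame: x ahead of the robot, y to its left, z up, the work surface at z = 0. Lengths are in mm, angles in rad, forces in N, time in s.
With the tool pointing down it reaches from about 350 to 800 mm from the base axis. Payload 7.3 kg.
Tool frame: the origin (TCP) lies midway between the tips of the shut fingers; the grasp point (between the pads) lies 19 mm behind it; z points along the fingers, y is the line along which they close (so a half turn about z gives the same grasp; the last joint's range is limited). The gripper opens to 85 mm and grips with 20 to 120 N. Pads are 22 mm wide; open, the fingers measure 114 mm over their backs; the gripper's body (76 mm by 85 mm) begins 54 mm behind the grasp point. The pads swing forward as they close: fully open they stand 13 mm farther back than shut.
Start: joints at [-1.374, 0.342, 1.524, -0, 1.275, -0.146], TCP at [176.489, -494.466, 231.322] pointing down, gripper open.
Joint ranges: [-2.53, 2.53], [-0.77, 2.02], [0.04, 2.7], [-1, 4.14], [0.28, 2.66], [-3.11, 3.11]. Speed limits (rad/s): [2.57, 2.57, 3.14, 3.14, 3.14, 3.14].

INTERFACE

Orientations are given as a 3x3 rotation matrix whose columns are the frame's x, y, z axes.
In Python, from station import r gives the robot as it stands. The module is installed in compiled form; this text tells all that it offers.
- The arm moves only by the shell command python3 -m creep 'ROWS' [FORCE]. ROWS is JSON, a list of rows, each an object with "grip": the finger opening in mm, from 0 to 85.4; "translation": the shift along the tool's x, y, z in units of 50 mm (1.0 is 50 mm), a list of three; "roll": the turn about the tool's z in units of 10 degrees (1.0 is 10 degrees). In form: [{"grip": grip, "translation": [tx, ty, tz], "roll": roll}, ...]. A call has 1 to 12 rows; each row shifts and turns the commanded pose from where the row before left it, along the tool's axes as they then stand; what a row does not reach is not made up. A row lasts 1/8 s, in which the tool goes at most 62.5 mm and 10.7 degrees, less where a joint would pass 70% of its speed; a pose out of reach is approached as far as the arm can. A call is refused whole if a number of a shift passes 1 or a number of a turn 1, either way. A call with a gripper value outside its range is refused whole. The fingers move at their own pace and stop on an object; FORCE is the grip in N (left out, the last holds). Time passes only in rows, so rows that do not move let the fingers close. It gives the time, the measured TCP pose, the force, the opening and the grip force at its end, in the units of the state.
- r.get_obs(): the state, without advancing time (a new reading comes with each control period).
- r.snapshot(name): name is "scene" or "side" or "wrist"; returns a dict with "color" (480x640x3 uint8, red, green, blue), "mtx" (3x3 intrinsics, pixels), "rvec" (rotation vector, rad) and "tvec" (3), from world to camera coordinates, as OpenCV has them; the wrist camera has in their place "mount" (4x4, takes a point from camera to tool coordinates, whose origin is the TCP and whose axes are the flange's). Camera axes: x right, y down, z forward; pixel columns grow to the right and rows downward; lengths in mm; the calibration is good to about 2 mm. A picture is of the moment at which its call begins: read the wrist's pose just before it. There is no depth.
- r.close_job(): hands the job in; it is judged then, once.
The state is a dict: "time_s": time; "qpos": joint angles; "qd": joint speeds; "joint_efforts": joint torques, N m; "tcp_pos": TCP position; "tcp_rot": TCP orientation; "contact_force": force on the tool from outside, world axes, zero at the start; "ft_torque": the same for the moment, N m; "gripper_width": finger opening in mm; "gripper_force": force on a finger pad.
Only numpy, scipy, OpenCV 4.12 (cv2) and the standard library are available. Lean on these libraries where they do the work, as an engineer would, in place of code of your own. Each camera call takes 0.05 s, during which the arm holds its last target. There are 200 camera calls.

## Working session

There is one attempt and no reset: what is moved stays moved. The work goes in short steps, Python scripts to look and compute and a shell command to move; the robot and the scene stay as the last step left them, time stands still between calls to the robot, and variables do not carry over. Pictures are saved under pics/ and viewed, at most 13 in all, crops included, and the job is handed in when it is done.

```bash
mkdir -p pics
cat > h.py <<'E'
from station import r
import numpy as np, cv2
def snap(n,f):
    o=r.get_obs(); s=r.snapshot(n); cv2.imwrite('pics/'+f+'.png',s['color'][:,:,::-1])
    K=np.array(s['mtx'])
    if n=='wrist':
        M=np.array(s['mount']); T=np.eye(4);T[:3,:3]=o['tcp_rot'];T[:3,3]=o['tcp_pos']
        E=np.linalg.inv(T@M); R=E[:3,:3];t=E[:3,3]
    else:
        R=cv2.Rodrigues(np.array(s['rvec'],float))[0]; t=np.array(s['tvec'],float).ravel()
    np.savez('pics/'+f+'.npz',K=K,R=R,t=t); return s
def cam(f):
    d=np.load('pics/'+f+'.npz'); return d['K'],d['R'],d['t']
def proj(f,P):
    K,R,t=cam(f); p=(K@(R@np.atleast_2d(P).T+t[:,None])).T; return p[:,:2]/p[:,2:]
def atz(f,uv,z):
    K,R,t=cam(f); c=-R.T@t; d=R.T@np.linalg.inv(K)@np.r_[uv,1]; return c+d*(z-c[2])/d[2]
def tri(obs):
    A=np.zeros((3,3));b=np.zeros(3)
    for f,uv in obs:
        K,R,t=cam(f); c=-R.T@t; d=R.T@np.linalg.inv(K)@np.r_[uv,1]; d/=np.linalg.norm(d)
        M=np.eye(3)-np.outer(d,d);A+=M;b+=M@c
    return np.linalg.solve(A,b)
E
python3 - <<'E'
from h import *
o=r.get_obs(); print(o['tcp_pos'],o['tcp_rot'],o['contact_force'],o['gripper_width'])
for n in ['scene','side','wrist']: snap(n,n+'0')
a=[cv2.imread(f'pics/{n}0.png') for n in ['scene','side']]
for n in ['scene0','side0']:
    K,R,t=cam(n); print(n,-R.T@t,R[2],K[0,0])
print(cam('wrist0'))
E
```

```text
[ 176.40449388 -494.04057958  230.59783884] [[ 9.41807522e-01  3.36152472e-01 -3.28079243e-04]
 [ 3.36152567e-01 -9.41806285e-01  1.54046403e-03]
 [ 2.08843698e-04 -1.56110529e-03 -9.99998760e-01]] [ 0.45327053 -0.59220897  0.26686328] 85.30534301100941
scene0 [-126.1892362   561.35563084  832.11497308] [ 0.54590352 -0.5762536  -0.60821142] 552.5020969175778
side0 [-495.17427615 -818.62661364  634.03052542] [ 0.77186093  0.48997064 -0.40516598] 535.5476489912995
(array([[331.90564325,   0.        , 323.58453914],
       [  0.        , 331.90564325, 236.81400916],
       [  0.        ,   0.        ,   1.        ]]), array([[ 0.33597293, -0.94186798, -0.00262563],
       [-0.89998504, -0.32185248,  0.29400324],
       [-0.2777573 , -0.0964141 , -0.95580082]]), array([-524.55171183,  -38.82703979,  380.02204762]))
```

View pics/scene0.png

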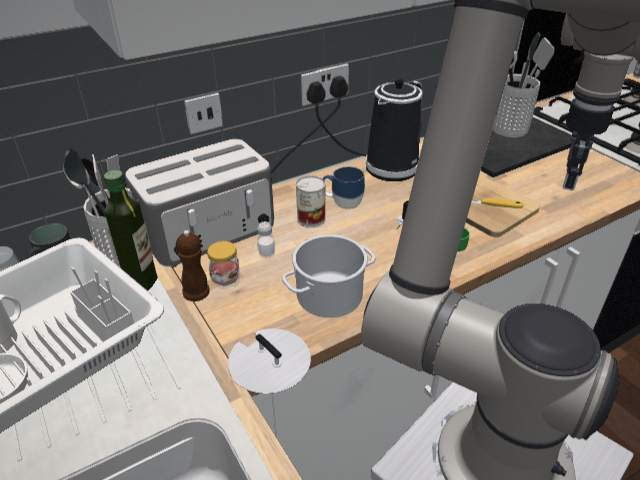

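View pics/side0.png

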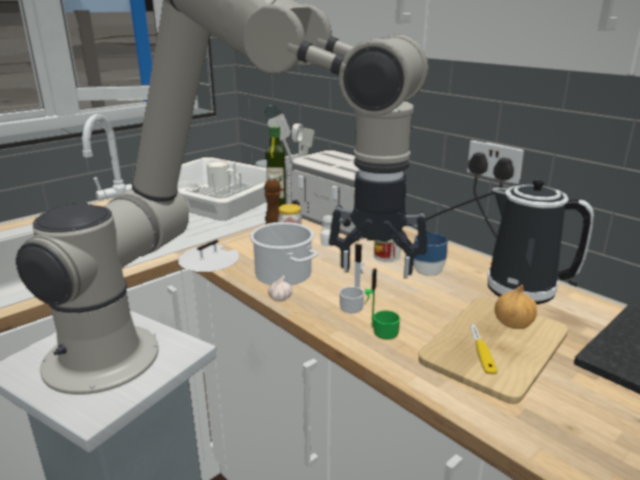

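The scene view shows the pot (rim centre about (330,255)), the lid (268,358; bar (268,345)), and the arm hiding the ladle. The side view shows the steel ladle cup at (351,300) with its grip at (358,253), the green one at (386,324), the pot rim at (282,238) and the lid at (208,259).

Run:
```python
from h import *
np.set_printoptions(suppress=True,precision=1)
print('pot',tri([('scene0',(330,256)),('side0',(282,238))]), atz('scene0',(330,256),110),atz('side0',(282,238),110))
print('lid',tri([('scene0',(268,346)),('side0',(208,245))]),atz('scene0',(269,358),6),atz('side0',(209,259),6))
print('ladle',atz('side0',(351,307),0),atz('side0',(358,253),125))
print('green',atz('side0',(386,331),0))
print('garlic',atz('side0',(280,298),0))
```

```text
pot [472.2 -94.2 102.9] [471.1 -91.5 110. ] [ 451.6 -106.9  110. ]
lid [430.9 122.9  42.8] [432.2 121.9   6. ] [425.  117.5   6. ]
ladle [ 422.  -316.9    0. ] [ 447.5 -317.2  125. ]
green [ 377.3 -426.2    0. ]
garlic [ 368.9 -157.2    0. ]
```

View pics/wrist0.png

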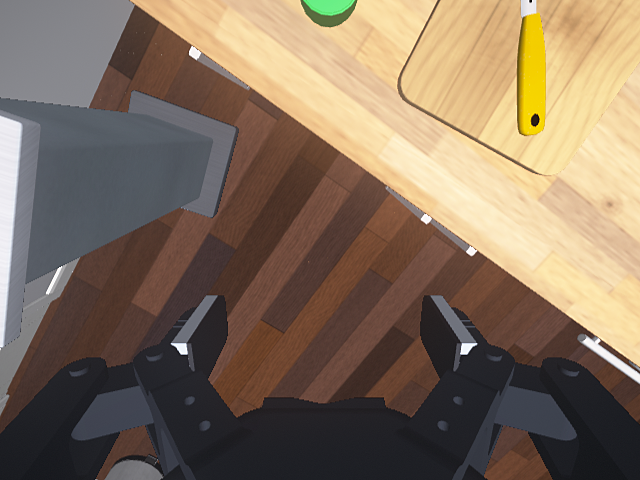

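```bash
python3 -m creep '[{"grip":85,"translation":[0.66,-0.63,-0.4],"roll":0},{"grip":85,"translation":[0.66,-0.63,-0.4],"roll":0},{"grip":85,"translation":[0.66,-0.63,-0.4],"roll":0},{"grip":85,"translation":[0.66,-0.63,-0.4],"roll":0},{"grip":85,"translation":[0.66,-0.63,-0.4],"roll":0},{"grip":85,"translation":[0.66,-0.63,-0.4],"roll":0},{"grip":85,"translation":[0,0,0],"roll":0},{"grip":85,"translation":[0,0,0],"roll":0}]'
python3 -c "
from h import *
snap('wrist','wrist1');snap('scene','scene1');snap('side','side1')"
```

```text
time_s: 1.15
tcp_pos: [299.3, -250.0, 350.9]
tcp_rot: [[0.942, 0.337, -0.001], [0.337, -0.942, -0.0], [-0.001, -0.0, -1.0]]
contact_force: [-1.2, 0.7, -0.7]
gripper_width: 85.0
gripper_force: 0.0
```

View pics/wrist1.png

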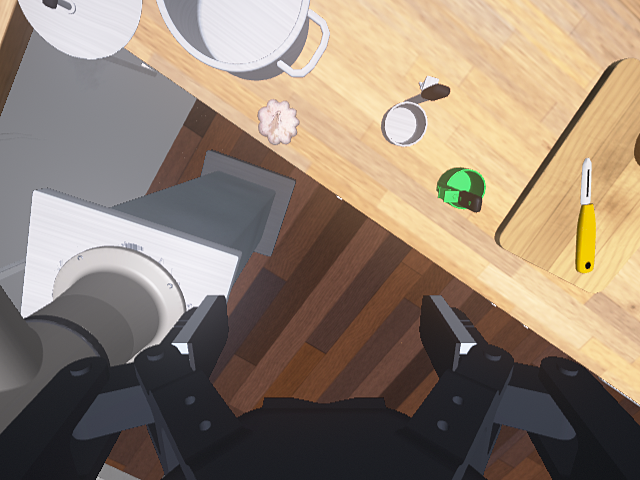

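The first wrist picture shows the steel cup at (405,124), grip top (435,91), the green ladle at (462,188), garlic (278,122), pot partly at (237,20), lid (80,5).

```bash
python3 -m creep '[{"grip":85,"translation":[0.45,-0.69,-0.33],"roll":0},{"grip":85,"translation":[0.45,-0.69,-0.33],"roll":0},{"grip":85,"translation":[0.45,-0.69,-0.33],"roll":0},{"grip":85,"translation":[0,0,0],"roll":0},{"grip":85,"translation":[0,0,0],"roll":0}]'
python3 -c "
from h import *
snap('wrist','wrist2');snap('scene','scene2')
im=cv2.imread('pics/wrist2.png')[:300]; cv2.imwrite('pics/w2c.png',cv2.resize(im,None,fx=1.25,fy=1.25,interpolation=cv2.INTER_CUBIC))"
```

```text
time_s: 1.92
tcp_pos: [328.0, -130.5, 400.1]
tcp_rot: [[0.942, 0.335, -0.001], [0.335, -0.942, 0.0], [-0.001, -0.001, -1.0]]
contact_force: [0.6, -0.3, -0.5]
gripper_width: 84.9
gripper_force: 0.0
```

View pics/w2c.png

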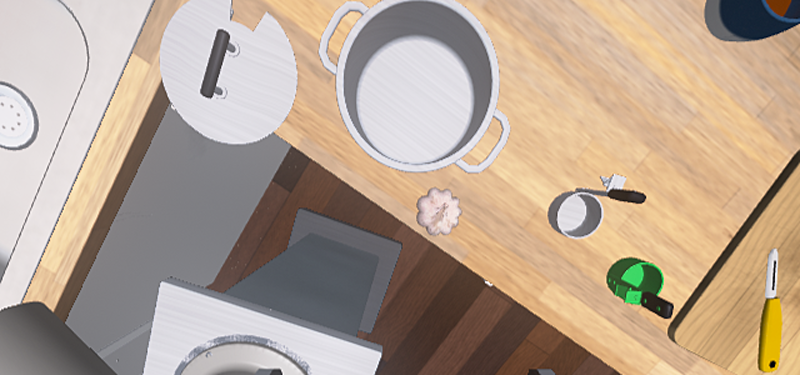

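```bash
cat > ov.py <<'E'
from h import *
def W(o,th,P):
    c,s=np.cos(th),np.sin(th); P=np.atleast_2d(np.array(P,float)); return P@np.array([[c,s,0],[-s,c,0],[0,0,1]])+np.array(o)
def circ(rad,z,n=60):
    a=np.linspace(0,2*np.pi,n+1); return np.c_[rad*np.cos(a),rad*np.sin(a),0*a+z]
def box(x0,x1,y0,y1,z): return [[x0,y0,z],[x1,y0,z],[x1,y1,z],[x0,y1,z],[x0,y0,z]]
LAD=[circ(28,42),circ(28,0),box(24.5,34.5,-9,9,148),box(24.5,34.5,-9,9,102)]
POT=[circ(78,106),circ(70,106),[[34,75,80],[34,105,80],[-34,105,80],[-34,75,80]],[[34,-75,80],[34,-105,80],[-34,-105,80],[-34,-75,80]]]
LID=[circ(79,7),box(-35,35,-6.5,6.5,49),[[79,20,7],[52,13.5,7],[52,-13.5,7],[79,-20,7]]]
def tile(f,items,cen,half,size=(400,300),mode=1):
    im=cv2.imread('pics/'+f+'.png'); k=size[0]/(2*half); A=np.array([[k,0,size[0]/2-k*cen[0]],[0,k,size[1]/2-k*cen[1]]])
    im=cv2.warpAffine(im,A,size,flags=cv2.INTER_CUBIC)
    for L,o,th,col in items:
        for pl in L:
            p=proj(f,W(o,th,pl)); p=p@A[:,:2].T+A[:,2]
            cv2.polylines(im,[np.round(p*8).astype(int)],False,col,1,cv2.LINE_AA,3)
    for i in range(0,size[0],50): cv2.putText(im,'%d'%(cen[0]+(i-size[0]/2)/k),(i,8),0,.3,(0,0,255),1); cv2.line(im,(i,9),(i,13),(0,0,255),1)
    for i in range(0,size[1],50): cv2.putText(im,'%d'%(cen[1]+(i-size[1]/2)/k),(0,i+3),0,.3,(0,0,255),1); cv2.line(im,(20,i),(24,i),(0,0,255),1)
    return im
E
python3 - <<'E'
from ov import *
np.set_printoptions(suppress=True,precision=2)
s=1/1.25
w=lambda u,v:('wrist2',(u*s,v*s))
print('cup',tri([('wrist1',(404.5,122)),w(578,213)]),'grip top',tri([('wrist1',(437,91)),w(643,197)]))
c=tri([('wrist1',(404.5,122)),w(578,213)]); g=tri([('wrist1',(437,91)),w(643,197)])
th=np.arctan2(*(g-c)[1::-1]); print(th,np.hypot(*(g-c)[:2]))
h1=atz(w(342,38)[0],np.array((342,38))*s,80);h2=atz('wrist2',np.array((487,142))*s,80)
pc=(h1+h2)/2; thp=np.arctan2(*(h1-h2)[1::-1])-np.pi/2; print('pot',h1,h2,pc,thp)
b1=atz('wrist2',np.array((208,93))*s,49);b2=atz('wrist2',np.array((222,35))*s,49)
thl=np.arctan2(*(b2-b1)[1::-1]); lc=(b1+b2)/2; print('lid',lc,thl,np.linalg.norm(b2-b1))
L=(LAD,[c[0],c[1],0],th,(255,0,255));P=(POT,[pc[0],pc[1],0],thp,(255,0,255));D=(LID,[lc[0],lc[1],0],thl,(255,0,255))
np.save('est.npy',[[*c[:2],th],[*pc[:2],thp],[*lc[:2],thl]])
cv2.imwrite('pics/c1.png',np.vstack([np.hstack([tile('wrist1',[L],(418,108),50),tile('wrist2',[L],(485,163),50)]),np.hstack([tile('wrist2',[D],(185,60),80),tile('wrist2',[P],(330,75),100)])]))
E
```

```text
cup [ 419.36 -318.59   37.69] grip top [ 442.61 -310.16  167.54]
0.3477925368927862 24.735818808640737
pot [492.19  -6.98  80.  ] [ 451.59 -178.04   80.  ] [471.89 -92.51  80.  ] -0.23305486928253338
lid [429.5  119.75  49.  ] -0.04338639027807472 59.36109593039955
```

View pics/c1.png

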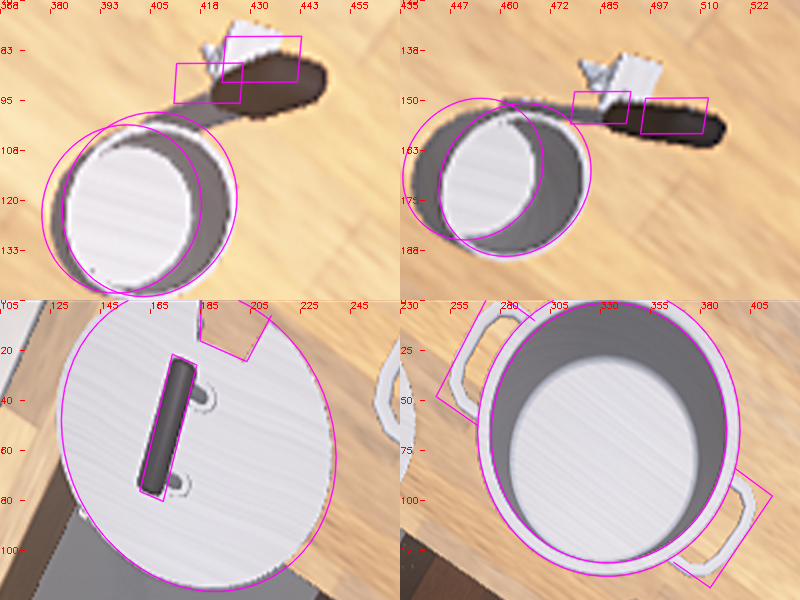

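Composite: pot and lid overlays fit; the ladle's cup fits within about 1 px, but its handle is rotated (grip end near wrist1 (446,90), wrist2 (513,159)). I'll fit its silhouette.

```bash
cat > fit.py <<'E'
from ov import *
from scipy.optimize import minimize
def bx(x0,x1,y0,y1,z0,z1): return box(x0,x1,y0,y1,z0)+box(x0,x1,y0,y1,z1)
PARTS=[np.vstack([circ(28,0),circ(28,42)]),bx(27,31,-7,7,20,148),bx(24.5,34.5,-9,9,102,148),bx(31,48,-7,7,94,96),bx(43,48,-7,7,72,95)]
S=4
def meas(f,c,half):
    im=cv2.imread('pics/'+f+'.png'); u,v=c
    im=im[v-half:v+half,u-half:u+half]; im=cv2.resize(im,None,fx=S,fy=S,interpolation=cv2.INTER_CUBIC)
    h=cv2.cvtColor(im,cv2.COLOR_BGR2HSV); return ((h[...,1]<75)|(h[...,2]<95)).astype(np.uint8), (u-half,v-half), im
def sil(f,off,shape,p):
    m=np.zeros(shape,np.uint8)
    for P in PARTS:
        q=(proj(f,W([p[0],p[1],0],p[2],P))-off+.5)*S
        cv2.fillConvexPoly(m,np.round(cv2.convexHull(q.astype(np.float32))*16).astype(int),1,cv2.LINE_8,4)
    return m
E
python3 - <<'E'
from fit import *
np.set_printoptions(suppress=True,precision=3)
e=np.load('est.npy'); ms=[(f,)+meas(f,c,45) for f,c in [('wrist1',(415,104)),('wrist2',(485,163))]]
ms=[(f,m,o,i) for f,m,o,i in ms]
for f,m,o,i in ms:
    if f=='wrist1':  # drop green
        h=cv2.cvtColor(i,cv2.COLOR_BGR2HSV); 
def cost(p):
    c=0
    for f,m,o,i in ms:
        s=sil(f,o,m.shape,p); c+=1-(s&m).sum()/(s|m).sum()
    return c
best=min((minimize(cost,[e[0,0],e[0,1],t],method='Nelder-Mead',options=dict(initial_simplex=[[e[0,0]-3,e[0,1]-2,t],[e[0,0]+4,e[0,1],t],[e[0,0],e[0,1]+4,t],[e[0,0],e[0,1],t+.3]])) for t in np.arange(-1.5,1.6,.3)),key=lambda r:r.fun)
print(best.x,best.fun); e[0]=best.x; np.save('est.npy',e)
t=[]
for f,m,o,i in ms:
    s=sil(f,o,m.shape,best.x)
    a=i.copy(); 
    for k,col in ((m,(0,255,255)),(s,(255,0,255))): cv2.drawContours(a,cv2.findContours(k,cv2.RETR_EXTERNAL,cv2.CHAIN_APPROX_NONE)[0],-1,col,1)
    t.append(a)
cv2.imwrite('pics/c2.png',np.hstack(t))
g=W([*e[0,:2],0],e[0,2],[[29.5,0,131]])[0]; print('grip',g)
E
```

```text
[ 417.465 -319.772    0.102] 0.321267755695129
grip [ 446.813 -316.78   131.   ]
```

View pics/c2.png

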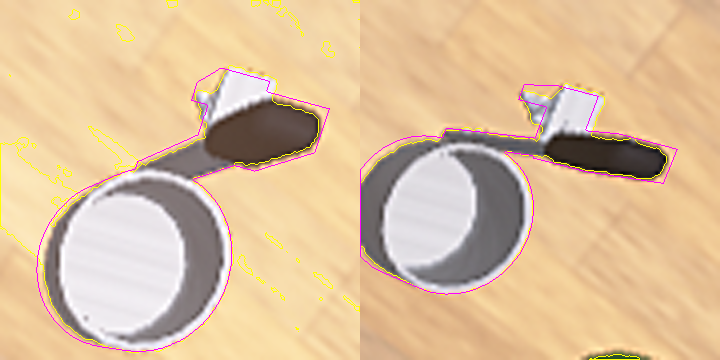

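The silhouettes agree in both views, including the height, so the pose is good: ladle (417.5, -319.8), yaw 0.10, grip at (446.8, -316.8). Next I roll -76° while descending.

```bash
python3 -m creep '[{"grip":85,"translation":[0,0,0.45],"roll":-0.95},{"grip":85,"translation":[0,0,0.45],"roll":-0.95},{"grip":85,"translation":[0,0,0.45],"roll":-0.95},{"grip":85,"translation":[0,0,0.45],"roll":-0.95},{"grip":85,"translation":[0,0,0.45],"roll":-0.95},{"grip":85,"translation":[0,0,0.45],"roll":-0.95},{"grip":85,"translation":[0,0,0.45],"roll":-0.95},{"grip":85,"translation":[0,0,0.45],"roll":-0.95}]'
python3 -m creep '[{"grip":85,"translation":[-0.79,0.4,0],"roll":0},{"grip":85,"translation":[-0.79,0.4,0],"roll":0},{"grip":85,"translation":[-0.79,0.4,0],"roll":0},{"grip":85,"translation":[-0.79,0.4,0],"roll":0},{"grip":85,"translation":[-0.79,0.4,0],"roll":0},{"grip":85,"translation":[0,0,0],"roll":0},{"grip":85,"translation":[0,0,0],"roll":0}]'
cat > go.py <<'E'
import sys
from h import *
def go(x,y,z,ang=None):
    o=r.get_obs(); R=np.array(o['tcp_rot']); d=R.T@(np.array([x,y,z])-o['tcp_pos'])/50
    a=np.arctan2(R[1,0],R[0,0]); print('units',d.round(3),'angle',round(a,4),'roll', None if ang is None else round(-np.degrees((ang-a+np.pi)%(2*np.pi)-np.pi)/10,3),'q6',round(o['qpos'][5],2),'F',np.round(o['contact_force'],1),'t',o['time_s'])
if __name__=='__main__': go(*map(float,sys.argv[1:]))
E
python3 go.py 446.8 -316.8 112 1.673
```

```text
time_s: 3.02
tcp_pos: [327.7, -130.6, 219.5]
tcp_rot: [[-0.102, 0.995, -0.001], [0.995, 0.102, 0.0], [0.001, -0.001, -1.0]]
contact_force: [-0.3, 0.2, 0.3]
gripper_width: 85.2
gripper_force: 0.0
time_s: 3.9
tcp_pos: [446.0, -316.6, 219.8]
tcp_rot: [[-0.097, 0.995, -0.002], [0.995, 0.097, 0.002], [0.002, -0.002, -1.0]]
contact_force: [0.1, -0.4, -0.4]
gripper_width: 85.1
gripper_force: 0.0
units [-0.01   0.019  2.156] angle 1.6677 roll -0.03 q6 -0.85 F [ 0.1 -0.4 -0.4] t 3.9
```

```bash
python3 -m creep '[{"grip":85,"translation":[0,0,0.7],"roll":0},{"grip":85,"translation":[0,0.02,0.7],"roll":0},{"grip":85,"translation":[0,0,0.5],"roll":0},{"grip":85,"translation":[0,0,0.25],"roll":0},{"grip":85,"translation":[0,0,0],"roll":0},{"grip":0,"translation":[0,0,0],"roll":0},{"grip":0,"translation":[0,0,0],"roll":0},{"grip":0,"translation":[0,0,0],"roll":0},{"grip":0,"translation":[0,0,0],"roll":0},{"grip":0,"translation":[0,0,0],"roll":0},{"grip":0,"translation":[0,0,0],"roll":0}]' 60
```

```text
time_s: 5.28
tcp_pos: [448.1, -316.5, 113.7]
tcp_rot: [[-0.098, 0.995, -0.0], [0.995, 0.098, -0.0], [-0.0, -0.0, -1.0]]
contact_force: [-1.0, -0.0, 5.1]
gripper_width: 9.5
gripper_force: 58.7
```

```bash
python3 -m creep '[{"grip":0,"translation":[0,0,-0.2],"roll":0},{"grip":0,"translation":[0,0,-0.6],"roll":0},{"grip":0,"translation":[0,0,-0.9],"roll":0},{"grip":0,"translation":[0,0,-0.9],"roll":0},{"grip":0,"translation":[0,0,-0.4],"roll":0},{"grip":0,"translation":[0,0,0],"roll":0},{"grip":0,"translation":[0,0,0],"roll":0}]' 60
python3 - <<'E'
from ov import *
snap('scene','scene3');snap('side','side3')
o=r.get_obs(); R=np.array(o['tcp_rot']); th=np.arctan2(R[1,1],R[0,1]); t=np.array(o['tcp_pos'])
org=t+[0,0,19]-W([0,0,0],th,[[29.5,0,131]])[0]; print(org,th)
L=(LAD,org,th,(255,0,255)); e=np.load('est.npy')
P=(POT,[*e[1,:2],0],e[1,2],(255,0,255));D=(LID,[*e[2,:2],0],e[2,2],(255,255,0))
pc=proj('side3',org+[0,0,70])[0]; 
cv2.imwrite('pics/c3.png',np.vstack([np.hstack([tile('side3',[L],pc,50),tile('side3',[P,D],(260,250),90)]),np.hstack([tile('scene3',[P,D],(310,310),110),tile('scene3',[L],proj('scene3',org+[0,0,70])[0],60)])]))
E
```

```text
time_s: 6.15
tcp_pos: [447.7, -315.9, 262.0]
tcp_rot: [[-0.098, 0.995, -0.002], [0.995, 0.098, 0.002], [0.002, -0.001, -1.0]]
contact_force: [0.5, 0.9, -2.6]
gripper_width: 8.9
gripper_force: 58.7
[ 418.31254512 -318.79411383  149.73185246] 0.09843028580040732
```

View pics/c3.png

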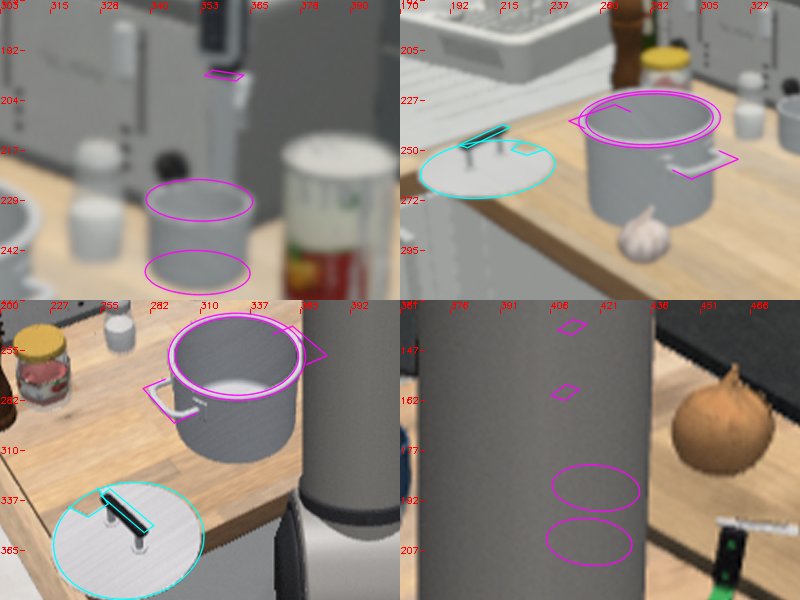

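The side view shows the ladle held as modelled (cup at (352,235)). Pot and lid overlays fit in both views to about 1 px. I'll refine the pot centre by circle-fitting its edges.

Run:
```python
from ov import *
from scipy.optimize import least_squares
e=np.load('est.npy')
def edge(f,c,rad,z,w=5):
    g=cv2.GaussianBlur(cv2.imread('pics/'+f+'.png'),(0,0),.7).astype(np.float32); out=[]
    rr=np.arange(rad-w,rad+w,.25)
    for a in np.arange(0,2*np.pi,.05):
        P=np.c_[c[0]+rr*np.cos(a),c[1]+rr*np.sin(a),0*rr+z]; p=proj(f,P)
        if p.min()<3 or p[:,0].max()>636 or p[:,1].max()>476: continue
        v=cv2.remap(g,p[None,:,0].astype(np.float32),p[None,:,1].astype(np.float32),cv2.INTER_LINEAR)[0]
        d=np.abs(np.gradient(v,axis=0)).sum(1)
        k=d.argmax()
        if d[k]>4 and 2<k<len(rr)-3: out.append(P[k,:2])
    return np.array(out)
for nm,c,rad,z,fs in (('pot',e[1],78,106,['wrist2','scene2','scene0','side0']),('potin',e[1],70,107,['wrist2']),('lid',e[2],79,7,['wrist2','scene2','scene0','side0'])):
    for f in fs:
        q=edge(f,c,rad,z)
        if len(q)<15: print(nm,f,len(q));continue
        s=least_squares(lambda p:np.hypot(*(q-p[:2]).T)-p[2],[c[0],c[1],rad],loss='soft_l1',f_scale=.5)
        print(nm,f,len(q),s.x.round(2),'rms',np.sqrt((s.fun**2).mean()).round(2))
```

```text
pot wrist2 99 [472.51 -91.86  77.5 ] rms 0.35
pot scene2 70 [472.19 -91.22  76.57] rms 1.05
pot scene0 73 [472.03 -91.03  76.37] rms 1.03
pot side0 16 [468.64 -93.77  73.76] rms 0.56
potin wrist2 108 [472.09 -91.9   70.64] rms 0.4
lid wrist2 99 [430.46 122.95  78.9 ] rms 0.44
lid scene2 109 [430.48 123.    78.92] rms 0.86
lid scene0 110 [430.31 123.24  78.77] rms 0.83
lid side0 30 [427.16 123.65  77.33] rms 1.93
```

```bash
python3 -m creep '[{"grip":0,"translation":[0.4,0.2,0],"roll":0},{"grip":0,"translation":[0.8,0.41,0],"roll":0},{"grip":0,"translation":[0.9,0.46,0],"roll":0},{"grip":0,"translation":[0.9,0.46,0],"roll":0},{"grip":0,"translation":[0.9,0.46,0],"roll":0},{"grip":0,"translation":[0.5,0.26,0],"roll":0},{"grip":0,"translation":[0,0,0],"roll":0},{"grip":0,"translation":[0,0,0],"roll":0}]' 60
python3 go.py 538.5 -85.3 165 1.669
python3 - <<'E'
from h import *
for n,uv in (('mill',(195,296)),('jar',(224,283)),('salt',(266,253))): print(n,atz('scene0',uv,0).round())
E
```

```text
time_s: 7.25
tcp_pos: [538.1, -86.8, 262.5]
tcp_rot: [[-0.098, 0.995, -0.002], [0.995, 0.098, -0.0], [0.0, -0.002, -1.0]]
contact_force: [-0.6, 0.4, -1.9]
gripper_width: 9.6
gripper_force: 58.7
units [0.03  0.014 1.95 ] angle 1.6692 roll 0.001 q6 -0.4 F [-0.6  0.4 -1.9] t 7.25
mill [683. 113.   0.]
jar [670.  43.  -0.]
salt [682. -94.   0.]
```

```bash
python3 -m creep '[{"grip":0,"translation":[0.03,0.01,0.4],"roll":0},{"grip":0,"translation":[0,0,0.6],"roll":0},{"grip":0,"translation":[0,0,0.6],"roll":0},{"grip":0,"translation":[0,0,0.4],"roll":0},{"grip":0,"translation":[0,0,0.2],"roll":0},{"grip":0,"translation":[0,0,0],"roll":0},{"grip":0,"translation":[0,0,0],"roll":0}]' 60
python3 go.py 540.5 -85.1 129 1.669
python3 -m creep '[{"grip":0,"translation":[0,0.02,0],"roll":0},{"grip":0,"translation":[0,0,0],"roll":0}]' 60
python3 -m creep '[{"grip":0,"translation":[0,0.02,0],"roll":0},{"grip":0,"translation":[0,0,0],"roll":0}]' 60
```

```text
time_s: 8.12
tcp_pos: [539.3, -85.3, 154.2]
tcp_rot: [[-0.098, 0.995, 0.002], [0.995, 0.098, -0.001], [-0.001, 0.002, -1.0]]
contact_force: [0.3, -0.3, -1.7]
gripper_width: 9.2
gripper_force: 58.7
units [0.003 0.023 0.504] angle 1.6688 roll -0.001 q6 -0.4 F [ 0.3 -0.3 -1.7] t 8.125
time_s: 8.38
tcp_pos: [540.1, -84.8, 153.8]
tcp_rot: [[-0.098, 0.995, 0.001], [0.995, 0.098, -0.0], [-0.001, 0.001, -1.0]]
contact_force: [0.1, -0.0, -1.0]
gripper_width: 9.0
gripper_force: 58.7
time_s: 8.62
tcp_pos: [540.6, -84.6, 153.3]
tcp_rot: [[-0.098, 0.995, -0.0], [0.995, 0.098, -0.0], [-0.0, -0.001, -1.0]]
contact_force: [-1.2, -0.2, -1.0]
gripper_width: 9.2
gripper_force: 58.9
```

```bash
python3 -m creep '[{"grip":0,"translation":[0,0.02,0],"roll":0},{"grip":0,"translation":[0,0,0],"roll":0},{"grip":0,"translation":[0,0,0],"roll":0}]' 60;  python3 -m creep '[{"grip":0,"translation":[0,0,0.06],"roll":0},{"grip":0,"translation":[0,0,0],"roll":0},{"grip":0,"translation":[0,0,0],"roll":0}]' 60
```

```text
time_s: 9.0
tcp_pos: [541.0, -84.5, 153.2]
tcp_rot: [[-0.098, 0.995, -0.002], [0.995, 0.098, -0.0], [0.0, -0.002, -1.0]]
contact_force: [-4.5, -0.4, 0.7]
gripper_width: 9.0
gripper_force: 59.2
time_s: 9.38
tcp_pos: [540.9, -84.5, 149.8]
tcp_rot: [[-0.098, 0.995, -0.002], [0.995, 0.098, 0.0], [0.0, -0.002, -1.0]]
contact_force: [-5.0, -0.7, -2.1]
gripper_width: 9.3
gripper_force: 58.8
```

```bash
python3 -m creep '[{"grip":0,"translation":[0,-0.008,0.06],"roll":0},{"grip":0,"translation":[0,0,0],"roll":0}]' 60;  for i in 1; do python3 -m creep '[{"grip":0,"translation":[0,0,0.06],"roll":0},{"grip":0,"translation":[0,0,0],"roll":0}]' 60; python3 -m creep '[{"grip":0,"translation":[0,0,0.04],"roll":0},{"grip":0,"translation":[0,0,0],"roll":0}]' 60; done
```

```text
time_s: 9.62
tcp_pos: [540.9, -84.5, 146.9]
tcp_rot: [[-0.098, 0.995, -0.001], [0.995, 0.098, 0.0], [0.0, -0.001, -1.0]]
contact_force: [-5.2, -0.9, -2.4]
gripper_width: 9.3
gripper_force: 58.8
time_s: 9.88
tcp_pos: [540.9, -84.5, 144.0]
tcp_rot: [[-0.098, 0.995, -0.001], [0.995, 0.098, 0.0], [0.0, -0.001, -1.0]]
contact_force: [-4.7, -1.0, -1.3]
gripper_width: 9.1
gripper_force: 59.1
time_s: 10.12
tcp_pos: [540.9, -84.5, 142.1]
tcp_rot: [[-0.098, 0.995, -0.001], [0.995, 0.098, 0.0], [0.0, -0.001, -1.0]]
contact_force: [-5.1, -0.8, 0.1]
gripper_width: 9.2
gripper_force: 59.1
```

```bash
for i in 1; do python3 -m creep '[{"grip":0,"translation":[0,-0.01,0.04],"roll":0},{"grip":0,"translation":[0,0,0],"roll":0}]' 60; python3 -m creep '[{"grip":0,"translation":[0,0,0.04],"roll":0},{"grip":0,"translation":[0,0,0],"roll":0}]' 60;python3 -m creep '[{"grip":0,"translation":[0,0,0.04],"roll":0},{"grip":0,"translation":[0,0,0],"roll":0}]' 60; done | egrep 'pos|contact'
```

```text
tcp_pos: [540.8, -84.6, 140.4]
contact_force: [-4.6, 1.2, -0.2]
tcp_pos: [540.9, -84.7, 139.0]
contact_force: [-7.0, -1.7, 5.2]
tcp_pos: [540.8, -84.7, 136.9]
contact_force: [-5.7, -1.0, 3.3]
```

```bash
for i in 1; do python3 -m creep '[{"grip":0,"translation":[0,-0.01,0.04],"roll":0},{"grip":0,"translation":[0,0,0],"roll":0}]' 60; python3 -m creep '[{"grip":0,"translation":[0,0,0.04],"roll":0},{"grip":0,"translation":[0,0,0],"roll":0}]' 60;python3 -m creep '[{"grip":0,"translation":[0,0,0.04],"roll":0},{"grip":0,"translation":[0,0,0],"roll":0}]' 60; done | egrep 'pos|contact'
```

```text
tcp_pos: [540.7, -84.8, 134.8]
contact_force: [-5.6, -1.0, 2.5]
tcp_pos: [540.7, -84.8, 132.4]
contact_force: [-4.2, -1.4, 1.7]
tcp_pos: [540.6, -84.6, 129.9]
contact_force: [-1.9, -0.5, -2.0]
```

```bash
for i in 1; do python3 -m creep '[{"grip":0,"translation":[0,0,0.03],"roll":0},{"grip":0,"translation":[0,0,0],"roll":0}]' 60; python3 -m creep '[{"grip":0,"translation":[0,0,0.02],"roll":0},{"grip":0,"translation":[0,0,0],"roll":0}]' 60;  done | egrep 'pos|contact'
```

```text
tcp_pos: [540.6, -84.6, 129.6]
contact_force: [-4.1, -0.2, 6.9]
tcp_pos: [540.7, -84.7, 129.5]
contact_force: [-6.6, -0.3, 13.1]
```

```bash
python3 -m creep '[{"grip":0,"translation":[0,0,0.01],"roll":0},{"grip":0,"translation":[0,0,0],"roll":0},{"grip":0,"translation":[0,0,0],"roll":0}]' 60 | egrep 'pos|contact'
```

```text
tcp_pos: [540.8, -84.7, 129.4]
contact_force: [-8.2, 1.5, 16.1]
```

```bash
python3 -m creep '[{"grip":0,"translation":[0,-0.03,-0.05],"roll":0},{"grip":0,"translation":[0,0,0],"roll":0}]' 60 | egrep 'pos|contact';  python3 -m creep '[{"grip":45,"translation":[0,0,0],"roll":0},{"grip":45,"translation":[0,0,0],"roll":0},{"grip":45,"translation":[0,0,0],"roll":0},{"grip":45,"translation":[0,0,0],"roll":0}]' 60; python3 -m creep '[{"grip":60,"translation":[0,0,-0.5],"roll":0},{"grip":60,"translation":[0,0,-0.9],"roll":0},{"grip":85,"translation":[0,0,-0.9],"roll":0},{"grip":85,"translation":[0,0,-0.9],"roll":0},{"grip":85,"translation":[0,0,-0.8],"roll":0},{"grip":85,"translation":[0,0,0],"roll":0}]' 60; python3 go.py 330 20 330 -0.043
```

```text
tcp_pos: [539.5, -84.8, 129.7]
contact_force: [-0.1, -0.3, -2.6]
time_s: 13.25
tcp_pos: [539.0, -84.8, 129.8]
tcp_rot: [[-0.098, 0.995, 0.0], [0.995, 0.098, -0.0], [-0.0, 0.0, -1.0]]
contact_force: [0.2, -0.1, 0.2]
gripper_width: 45.0
gripper_force: 0.0
time_s: 14.0
tcp_pos: [540.1, -85.2, 333.4]
tcp_rot: [[-0.098, 0.995, 0.007], [0.995, 0.098, -0.002], [-0.003, 0.007, -1.0]]
contact_force: [0.1, -0.6, -0.7]
gripper_width: 84.9
gripper_force: 0.0
units [ 2.506 -3.975  0.033] angle 1.6693 roll 9.811 q6 -0.4 F [ 0.1 -0.6 -0.7] t 14.0
```

```bash
python3 -m creep '[{"grip":85,"translation":[0.5,-0.8,0],"roll":0},{"grip":85,"translation":[0.5,-0.8,0],"roll":0},{"grip":85,"translation":[0.5,-0.8,0],"roll":0},{"grip":85,"translation":[0.5,-0.8,0],"roll":0},{"grip":85,"translation":[0.5,-0.8,0],"roll":0}]' | grep pos
python3 -m creep '[{"grip":85,"translation":[0,0,0],"roll":1},{"grip":85,"translation":[0,0,0],"roll":1},{"grip":85,"translation":[0,0,0],"roll":1},{"grip":85,"translation":[0,0,0],"roll":1},{"grip":85,"translation":[0,0,0],"roll":1},{"grip":85,"translation":[0,0,0],"roll":1},{"grip":85,"translation":[0,0,0],"roll":1},{"grip":85,"translation":[0,0,0],"roll":1},{"grip":85,"translation":[0,0,0],"roll":1},{"grip":85,"translation":[0,0,0],"roll":0.8},{"grip":85,"translation":[0,0,0],"roll":0},{"grip":85,"translation":[0,0,0],"roll":0}]'
python3 - <<'E'
from ov import *
snap('wrist','wrist4');snap('scene','scene4');snap('side','side4')
e=np.load('est.npy'); pot=np.array([472.3,-91.8,0]); lid=np.array([430.4,123,0]); th=.098
o=pot+W([0,0,0],th,[[39,0,16]])[0]
col=(255,0,255)
P=(POT,pot,e[1,2],col);L=(LAD,o,th,col);D=(LID,lid,e[2,2],col)
cw=proj('wrist4',o+[0,0,80])[0]
cv2.imwrite('pics/c4.png',np.vstack([np.hstack([tile('wrist4',[L,P],proj('wrist4',pot+[0,0,110])[0]+[0,-5],100),tile('wrist4',[D],proj('wrist4',lid+[0,0,20])[0],90)]),np.hstack([tile('scene4',[P,L],(335,250),70),tile('side4',[P,L],(282,225),60)])]))
E
```

```text
tcp_pos: [325.8, 20.6, 328.8]
time_s: 16.12
tcp_pos: [327.4, 20.0, 329.4]
tcp_rot: [[0.999, -0.038, -0.001], [-0.038, -0.999, 0.0], [-0.001, -0.0, -1.0]]
contact_force: [0.9, -0.7, 0.5]
gripper_width: 84.8
gripper_force: 0.0
```

View pics/c4.png

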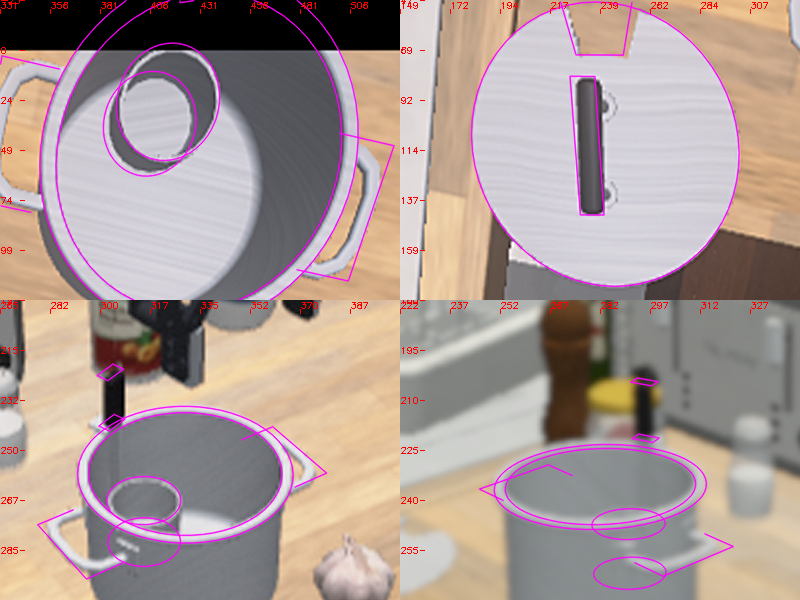

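The ladle hangs exactly as modelled in the wrist, scene and side views. The lid outline fits, but its bar suggests a slightly different yaw, so I'll fit that numerically.

```bash
python3 - <<'E'
from ov import *
lid=np.array([430.4,123,0])
f='wrist4'; im=cv2.imread('pics/'+f+'.png'); 
# rectify at flange top z=7 and bar z=46, 4 px/mm
def rect(z):
    n=800; g=np.mgrid[0:n,0:n]; P=np.c_[lid[0]+100-g[0].ravel()/4,lid[1]+100-g[1].ravel()/4,np.full(n*n,z)]
    p=proj(f,P).astype(np.float32).reshape(n,n,2); return cv2.remap(im,p[...,0],p[...,1],cv2.INTER_CUBIC)
toW=lambda u,v:(100-v/4,100-u/4)
b=rect(46); m=((b.max(2)<95)).astype(np.uint8); m[:240]=0;m[580:]=0;m[:,:240]=0;m[:,560:]=0
m=cv2.morphologyEx(m,cv2.MORPH_OPEN,np.ones((9,9)))
c=max(cv2.findContours(m,0,2)[0],key=cv2.contourArea); (u,v),wh,a=cv2.minAreaRect(c); print('bar c',toW(u,v),np.array(wh)/4,a)
q=np.argwhere(cv2.drawContours(m*0,[c],0,1,-1)); x=100-q[:,0]/4;y=100-q[:,1]/4
w,V=np.linalg.eigh(np.cov(x,y)); d=V[:,1]*np.sign(V[0,1]); print('bar th',np.arctan2(d[1],d[0]))
t=rect(7); s=cv2.cvtColor(t,cv2.COLOR_BGR2HSV)[...,1]>50
for rad in (56,60,64,68,72,75):
    an=np.arange(-.6,.6,.002); uu=(100-rad*np.sin(an))*4; vv=(100-rad*np.cos(an))*4
    k=an[s[vv.astype(int),uu.astype(int)]]; 
    if len(k): print(rad,k.min().round(3),k.max().round(3),'mid',((k.min()+k.max())/2).round(3),'w',(rad*(k.max()-k.min())).round(1))
E
python3 go.py 430.4 123 130 -0.07
```

```text
bar c (-0.5653152465820312, -1.0993576049804688) [13.23373318 68.57698059] 4.890401840209961
bar th -0.08361399065586994
56 -0.346 0.152 mid -0.097 w 27.9
60 -0.348 0.142 mid -0.103 w 29.4
64 -0.35 0.156 mid -0.097 w 32.4
68 -0.348 0.162 mid -0.093 w 34.7
72 -0.35 0.16 mid -0.095 w 36.7
75 -0.35 0.164 mid -0.093 w 38.6
units [ 1.974 -2.142  3.992] angle -0.0399 roll 0.172 q6 1.44 F [-0.3 -1.   0.7] t 16.275
```

```bash
python3 -m creep '[{"grip":85,"translation":[0.33,-0.355,0.66],"roll":0},{"grip":85,"translation":[0.33,-0.355,0.66],"roll":0},{"grip":85,"translation":[0.33,-0.355,0.66],"roll":0},{"grip":85,"translation":[0.33,-0.355,0.66],"roll":0},{"grip":85,"translation":[0.33,-0.355,0.66],"roll":0},{"grip":85,"translation":[0.33,-0.355,0.66],"roll":0},{"grip":40,"translation":[0,0,0],"roll":0.29},{"grip":40,"translation":[0,0,0],"roll":0},{"grip":40,"translation":[0,0,0],"roll":0}]' 40
python3 go.py 430 122.5 27 -0.09
```

```text
time_s: 17.4
tcp_pos: [431.1, 122.2, 132.1]
tcp_rot: [[0.996, -0.091, 0.001], [-0.091, -0.996, 0.0], [0.001, -0.0, -1.0]]
contact_force: [-0.7, -0.2, 0.5]
gripper_width: 39.9
gripper_force: 0.0
units [-0.024 -0.005  2.102] angle -0.0907 roll -0.004 q6 1.77 F [-0.7 -0.2  0.5] t 17.4
```

```bash
python3 -m creep '[{"grip":40,"translation":[-0.02,0,0.7],"roll":0},{"grip":40,"translation":[0,0,0.7],"roll":0},{"grip":40,"translation":[0,0,0.45],"roll":0},{"grip":40,"translation":[0,0,0.25],"roll":0},{"grip":40,"translation":[0,0,0],"roll":0},{"grip":0,"translation":[0,0,0],"roll":0},{"grip":0,"translation":[0,0,0],"roll":0},{"grip":0,"translation":[0,0,0],"roll":0},{"grip":0,"translation":[0,0,0],"roll":0}]' 50
python3 -m creep '[{"grip":0,"translation":[0,0,-0.2],"roll":0},{"grip":0,"translation":[0,0,-0.6],"roll":0},{"grip":0,"translation":[0,0,-0.9],"roll":0},{"grip":0,"translation":[0,0,-0.9],"roll":0},{"grip":0,"translation":[0,0,-0.9],"roll":0},{"grip":0,"translation":[0,0,-0.5],"roll":0},{"grip":0,"translation":[0,0,0],"roll":0},{"grip":0,"translation":[0,0,0],"roll":0}]' 50
python3 go.py 472.3 -91.8 220 0.098
```

```text
time_s: 18.52
tcp_pos: [430.6, 122.4, 27.8]
tcp_rot: [[0.996, -0.091, 0.002], [-0.091, -0.996, 0.0], [0.002, -0.0, -1.0]]
contact_force: [-1.4, -1.0, 6.5]
gripper_width: 11.8
gripper_force: 49.1
time_s: 19.52
tcp_pos: [429.0, 122.3, 225.7]
tcp_rot: [[0.996, -0.092, -0.002], [-0.092, -0.996, -0.0], [-0.002, 0.0, -1.0]]
contact_force: [-0.3, 0.9, -2.8]
gripper_width: 12.3
gripper_force: 49.1
units [1.255 4.184 0.113] angle -0.0918 roll -1.088 q6 1.77 F [-0.3  0.9 -2.8] t 19.525
```

```bash
python3 -m creep '[{"grip":0,"translation":[0.13,0.4,0],"roll":0},{"grip":0,"translation":[0.22,0.75,0],"roll":0},{"grip":0,"translation":[0.25,0.83,0],"roll":0},{"grip":0,"translation":[0.25,0.83,0],"roll":0},{"grip":0,"translation":[0.25,0.8,0],"roll":0},{"grip":0,"translation":[0.155,0.57,0],"roll":0},{"grip":0,"translation":[0,0,0],"roll":-0.6},{"grip":0,"translation":[0,0,0],"roll":-0.5},{"grip":0,"translation":[0,0,0],"roll":0},{"grip":0,"translation":[0,0,0],"roll":0}]' 50
python3 go.py 472.7 -91.8 142 0.1
python3 - <<'E'
from ov import *
snap('scene','scene5');snap('side','side5');snap('wrist','wrist5')
o=r.get_obs(); t=np.array(o['tcp_pos'])
R=np.array(o['tcp_rot']); th=np.arctan2(R[1,0],R[0,0]); lid=W(t+[0,0,-27.5],th,[[-.4,0,0]])[0]
lad=np.array([472.3,-91.8,0])+W([0,0,0],.1,[[39,0,16]])[0]; c=(255,0,255)
D=(LID,lid,th,c);L=(LAD,lad,.1,(255,255,0)); P=(POT[:2],[472.3,-91.8,0],0,(255,255,0))
cv2.imwrite('pics/c5.png',np.vstack([np.hstack([tile('scene5',[D,L,P],proj('scene5',t-[0,0,50])[0],90),tile('side5',[D,L,P],proj('side5',t-[0,0,50])[0],80)]),np.hstack([tile('wrist5',[D,L],proj('wrist5',lad+[0,0,148])[0],60),tile('wrist5',[D,L],(320,240),320)])]))
E
```

```text
time_s: 20.78
tcp_pos: [472.9, -91.3, 225.9]
tcp_rot: [[0.995, 0.099, -0.002], [0.099, -0.995, 0.001], [-0.002, -0.001, -1.0]]
contact_force: [0.1, -0.8, -2.3]
gripper_width: 11.7
gripper_force: 49.2
units [-1.000e-03  1.100e-02  1.678e+00] angle 0.0987 roll -0.008 q6 1.12 F [ 0.1 -0.8 -2.3] t 20.775
```

View pics/c5.png

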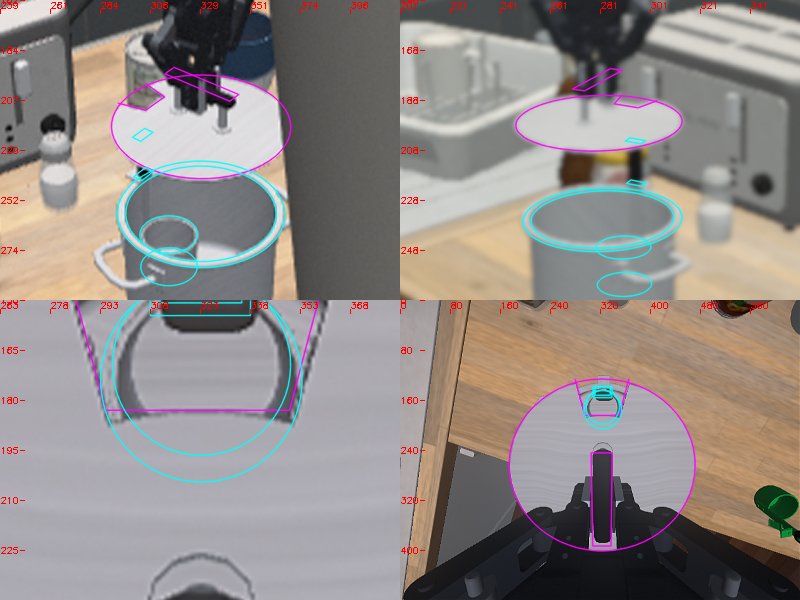

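The last picture shows the lid hanging flat, with its slot centred over the ladle grip to about 1 mm, so I lower it.

```bash
python3 -m creep '[{"grip":0,"translation":[0,0.015,0.3],"roll":0},{"grip":0,"translation":[0,0,0.3],"roll":0},{"grip":0,"translation":[0,0,0.2],"roll":0},{"grip":0,"translation":[0,0,0.1],"roll":0},{"grip":0,"translation":[0,0,0],"roll":0}]' | egrep 'pos|contact'
python3 -m creep '[{"grip":0,"translation":[0,0,0.2],"roll":0},{"grip":0,"translation":[0,0,0.2],"roll":0},{"grip":0,"translation":[0,0,0],"roll":0}]' | egrep 'pos|contact'
```

```text
tcp_pos: [473.3, -92.3, 181.7]
contact_force: [-0.1, -0.0, -2.2]
tcp_pos: [472.7, -92.1, 160.8]
contact_force: [-0.2, 0.3, -2.8]
```

```bash
python3 go.py 472.7 -91.8 138 0.1
```

```text
units [ 0.002 -0.005  0.455] angle 0.1001 roll 0.001 q6 1.12 F [-0.2  0.3 -2.8] t 21.925
```

```bash
python3 -m creep '[{"grip":0,"translation":[0,0,0.16],"roll":0},{"grip":0,"translation":[0,0,0.16],"roll":0},{"grip":0,"translation":[0,0,0.08],"roll":0},{"grip":0,"translation":[0,0,0],"roll":0}]' | egrep 'pos|contact'
python3 -m creep '[{"grip":0,"translation":[0,0,0.06],"roll":0},{"grip":0,"translation":[0,0,0],"roll":0}]' | egrep 'pos|contact'
python3 -m creep '[{"grip":0,"translation":[0,0,0.06],"roll":0},{"grip":0,"translation":[0,0,0],"roll":0}]' | egrep 'pos|contact'
```

```text
tcp_pos: [473.1, -92.2, 141.4]
contact_force: [-0.9, 0.6, -1.5]
tcp_pos: [473.3, -92.3, 138.7]
contact_force: [0.2, 0.8, -2.0]
tcp_pos: [473.2, -92.2, 135.6]
contact_force: [-0.3, 0.7, -3.2]
```

```bash
python3 -m creep '[{"grip":0,"translation":[0,0,0.05],"roll":0},{"grip":0,"translation":[0,0,0],"roll":0},{"grip":0,"translation":[0,0,0],"roll":0}]' | egrep 'pos|contact'
python3 -m creep '[{"grip":0,"translation":[0,0,0.02],"roll":0},{"grip":0,"translation":[0,0,0],"roll":0},{"grip":0,"translation":[0,0,0],"roll":0}]' | egrep 'pos|contact'
```

```text
tcp_pos: [473.3, -92.3, 133.3]
contact_force: [-0.1, 0.2, -2.3]
tcp_pos: [473.3, -92.3, 132.3]
contact_force: [0.3, 0.5, -3.3]
```

```bash
python3 -m creep '[{"grip":0,"translation":[0,0,0.03],"roll":0},{"grip":0,"translation":[0,0,0],"roll":0},{"grip":0,"translation":[0,0,0],"roll":0}]' | egrep 'pos|contact'
python3 -m creep '[{"grip":0,"translation":[0,0,0.015],"roll":0},{"grip":0,"translation":[0,0,0],"roll":0},{"grip":0,"translation":[0,0,0],"roll":0}]' | egrep 'pos|contact'
```

```text
tcp_pos: [473.5, -92.3, 131.8]
contact_force: [-2.5, 0.9, 7.2]
tcp_pos: [473.5, -92.4, 131.8]
contact_force: [-5.5, 1.9, 13.7]
```

```bash
python3 -m creep '[{"grip":0,"translation":[0,0,-0.04],"roll":0},{"grip":0,"translation":[0,0,0],"roll":0}]' | egrep 'pos|contact'
python3 -m creep '[{"grip":40,"translation":[0,0,0],"roll":0},{"grip":40,"translation":[0,0,0],"roll":0},{"grip":40,"translation":[0,0,0],"roll":0},{"grip":40,"translation":[0,0,0],"roll":0}]' | egrep 'pos|contact|width'
python3 -m creep '[{"grip":40,"translation":[0,0,-0.3],"roll":0},{"grip":40,"translation":[0,0,-0.7],"roll":0},{"grip":40,"translation":[0,0,-0.9],"roll":0},{"grip":40,"translation":[0,0,-0.9],"roll":0},{"grip":40,"translation":[-0.7,0,-0.6],"roll":0},{"grip":40,"translation":[-0.7,0,-0.6],"roll":0},{"grip":40,"translation":[-0.7,0,0],"roll":0},{"grip":40,"translation":[0,0,0],"roll":0},{"grip":40,"translation":[0,0,0],"roll":0}]' | egrep 'pos|contact'
python3 - <<'E'
from ov import *
for n in('scene','side','wrist'): snap(n,n+'6')
c=(255,0,255); D=(LID,[472.5,-92.2,104],.1,c); L=(LAD,np.array([472.3,-91.8,0])+W([0,0,0],.1,[[39,0,16]])[0],.1,(255,255,0))
p=[472,-92,115]
cv2.imwrite('pics/c6.png',np.vstack([np.hstack([tile('scene6',[D,L],proj('scene6',p)[0],70),tile('side6',[D,L],proj('side6',p)[0],70)]),np.hstack([tile('wrist6',[D,L],proj('wrist6',p)[0],100),tile('scene6',[],(320,240),320)])]))
E
```

```text
tcp_pos: [473.4, -92.3, 132.0]
contact_force: [-0.2, 0.6, -2.1]
tcp_pos: [473.4, -92.3, 132.0]
contact_force: [-0.2, -0.1, -0.3]
gripper_width: 40.0
tcp_pos: [369.2, -102.8, 332.1]
contact_force: [-0.1, 0.0, -0.1]
```

View pics/c6.png

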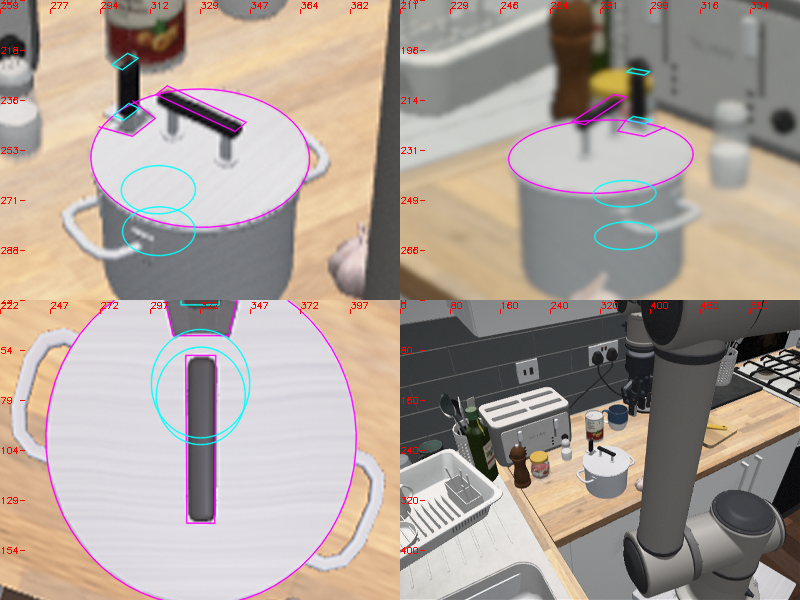

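The final picture shows the lid flat on the rim with its slot around the ladle's handle, everything matching the models and the bystanders untouched.

```bash
python3 -c "
from station import r
print(r.close_job())"
```

```text
the job is handed in; nothing more can be done
None
```

The job is handed in: the ladle's clip snapped under the pot's rim and was pressed home at about 16 N, and the lid then went on flat with its slot around the handle; it finished well inside the 67 s, and the final pictures show nothing else moved.

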